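# Jack up the side of a water bath and hold it

## Task

Raise the side of the steel water bath that carries the lift bracket, so that the bench under its feet can be cleaned: slide the small lever jack along the bench until its round saddle is centred under the bracket's lift pad (the round pad with a ring and dot on top, not the brass drain stub), with the handle still up. Then push the jack's pump handle all the way down and finish while still holding it down, because the jack sinks back when the handle is let go. Keep the robot off the bath and do not disturb the bottle, the jar or the beaker.

Things in the scene. Friction and masses are not known exactly. Their poses are not given: they have to be found in the camera images.
- lift_pad (a point): Centre of the underside of the lift pad: a level pale metal disc, 48 mm diameter, 10 mm thick, underside 76 mm above the bench, top marked with a dark ring and dot. It is at the end of a 30 mm wide bracket arm, 60 mm out from the tank's side wall. The point's y axis points from the pad to the tank, z up. A brass drain stub leaves the same wall 115 mm along +x, 50 mm above the bench.
- tank (a point): Centre of the top of the stainless tank's lid knob, 212 mm above the bench. Tank 300 mm along the point's x, 260 mm along its y, lid 181 mm high, on four 25 mm rubber feet; the pad is 190 mm along -y. It weighs 5 to 7.2 kg and tips about its far feet, 300 mm from the pad, when the pad is pushed up with about 18 to 27 N.
- bath (a joint): Tip of the bath about its far feet, rad: 0 standing on all four feet; 0.03 means that the pad is 9 mm up; stroke of the jack gives about 0.04.
- jack: Loose grey lever jack, 0.9 kg in all, slides on the bench. Origin: underside of its base plate (235 x 74 x 8 mm, from -135 to +100 mm along its x). x points from the handle towards the saddle, z up. A round housing (42 mm diameter, 50 mm high) at x = +65 mm carries the saddle; two upright cheeks at x = +10 mm, 58 mm high, 42 mm across, hold the handle's pivot 46 mm above the bench.
- saddle (a point): Centre of the top face of the jack's saddle: steel disc of 36 mm diameter, 65 mm ahead (+x) of the jack's origin, 68 mm above the bench with the handle up (8 mm below the lift pad), 88 mm with the handle fully down and nothing on it.
- grip (a point): Centre of the black rubber sleeve on the handle, on the bar's axis: sleeve 22 mm diameter, 56 mm long, 140 mm from the pivot. Handle up: the bar rises to the jack's -x at 0.45 rad, this point 116 mm behind the jack's origin, 107 mm above the bench. Fully down: 130 mm behind, 39 mm above the bench, bar nearly level. Can be pinched across the bar from above to drag or turn the jack.
- handle (a joint): Pump handle, rad: 0 up (a spring holds it there), 0.5 fully down on its stop. The saddle rises 40 mm per rad in step with it. At the sleeve it takes about 3 N to start, then 8 to 14 N with the bath on the saddle; let go, it springs back up and the bath comes down.
- reagent: Amber bottle, 66 mm in diameter, 150 mm high, bystander; origin at its underside.
- jar: White jar with blue cap, 72 mm in diameter, 100 mm high, bystander; origin at its underside.
- beaker: Glass beaker, 70 mm in diameter, 85 mm high, bystander; origin at its underside.

How it is judged:
By the outcome, as a careful person would: the job done as asked, in the order asked, and still so for the second after the job is handed in, while the arm keeps its last pose, push and grip.
It also fails if it takes over 58 s, if anything falls off the work surface, if the arm or the gripper's body presses on something with over 40 N, if the wrist force passes 120 N, or if a joint passes its speed limit or range.

## Robot

A 7-joint arm with a two-finger parallel gripper is mounted at the origin on the work surface. World frame = base frame: x ahead of the robot, y to its left, z up, the work surface at z = 0. Lengths are in m, angles in rad, forces in N, time in s.
With the tool pointing down it reaches from about 0.4 to 0.85 m from the base axis. Payload 10.4 kg.
Tool frame: the origin (TCP) lies between the finger pads; the fingertips stand ahead of it and the grasp point (between the pads) lies 5 mm behind it (manip.tip_extent is the z of the fingertips in the tool frame, in m); z points along the fingers, y is the line along which they close (so a half turn about z gives the same grasp; the last joint's range is limited). The gripper opens to 85 mm and grips with 20 to 120 N. Pads are 22 mm wide; open, the fingers measure 114 mm over their backs; the gripper's body (76 mm by 85 mm) begins 54 mm behind the grasp point. The pads swing forward as they close: fully open they stand 13 mm farther back than shut.
Start: joints at [1.239, 0.332, -0.065, 1.46, 0.022, 1.35, -0.088], TCP at [0.19, -0.595, 0.245] pointing down, gripper open.
Joint ranges: [-2.6, 2.6], [-0.5, 2.12], [-1.47, 1.34], [0.16, 2.42], [-1.27, 4.41], [0.06, 2.06], [-2.6, 2.6]. Speed limits (rad/s): [2.22, 2.22, 2.79, 2.79, 3.14, 3.14, 3.14].

## Interface

Orientations are given as a unit quaternion [x, y, z, w].
In Python, from workcell import status, viewer, manip gives the robot as it stands.
- The arm moves only by the tool play_rows, never from a script. Its argument "plan" is one flat list of numbers, 7 for each row, row after row: the turn, a rotation vector about the tool's x, y, z in degrees, then the shift along the tool's x, y, z in m, then the opening, from 0 (shut) to 1 (fully open). In form: [ax, ay, az, dx, dy, dz, grip, ax, ay, az, dx, dy, dz, grip, ...]. A call has 1 to 20 rows; each row is the pose to reach, as a shift and turn from the pose commanded when the call began, along the tool's axes at that moment; what a row does not reach only later rows make up. A row lasts 1/8 s, in which the tool goes at most 62.5 mm and 10.7 degrees, less where a joint would pass 70% of its speed; a pose out of reach is approached as far as the arm can. A call with a gripper value outside its range is refused whole. The fingers move at their own pace and stop on an object; "squeeze" is the grip in N (left out, the last holds). Time passes only in rows, so rows that repeat a pose let the fingers close. It gives the time, the measured TCP pose, the force, the opening and the grip force at its end, in the units of the state.
- status.get_obs(): the state, without advancing time (a new reading comes with each control period).
- viewer.camera(name): name is "scene" or "top" or "wrist"; returns the picture (480x640x3 uint8, red, green, blue); there is no depth.
- viewer.camera_model(name): a dict with "fx", "fy", "cx", "cy" (pixels), "R" (3x3) and "t" (3): a world point X has camera coordinates R X + t. Camera axes: x right, y down, z forward; pixel columns grow to the right and rows downward; lengths in m; the calibration is good to about 2 mm. A picture is of the moment at which its call begins: read the wrist's pose just before it. camera_model takes no time and is no camera call; for the wrist camera it gives the pose at the moment of the call.
- manip.hand_in(): hands the job in; it is judged then, once.
The state is a dict: "clock": time; "joint_pos": joint angles; "joint_velocities": joint speeds; "tau": joint torques, N m; "position": TCP position; "ee_rot": TCP orientation; "ft_force": force on the tool from outside, world axes, zero at the start; "torque": the same for the moment, N m; "grip_width": opening from 0.0 (shut) to 1.0 (fully open); "grasp_force": force on a finger pad.
Only numpy, scipy, OpenCV 4.12 (cv2) and the standard library are available. Lean on these libraries where they do the work, as an engineer would, in place of code of your own. Each camera call takes 0.05 s, during which the arm holds its last target. There are 200 camera calls.

## Working session

There is one attempt and no reset: what is moved stays moved. The work goes in short steps, Python scripts to look and compute and a tool call to move; the robot and the scene stay as the last step left them, time stands still between calls to the robot, and variables do not carry over. Pictures are saved under pics/ and viewed, at most 10 in all, crops included, and the job is handed in when it is done.

Besides the shell and the picture viewer there is one more tool, called as name(argument=value, ...), one argument or row to a line, values as JSON. play_rows: Moves the arm, as the interface text tells. Its arguments: {"type":"object","properties":{"plan":{"type":"array","items":{"type":"number"}},"squeeze":{"type":"number"}},"required":["plan"]}

```bash
mkdir -p pics; ls; python3 - <<'E'
from workcell import status, viewer, manip
import cv2
o=status.get_obs();print({k:o[k] for k in('clock','position','ee_rot','grip_width','ft_force')},manip.tip_extent)
for n in('scene','top'):
    cv2.imwrite(f'pics/{n}0.png',viewer.camera(n)[:,:,::-1]);m=viewer.camera_model(n);print(n,m)
E
```

```text
pics
{'clock': 0.0, 'position': array([ 0.18981458, -0.59510535,  0.24451021]), 'ee_rot': array([ 9.88105426e-01,  1.53776330e-01, -1.45181512e-04, -6.97580460e-04]), 'grip_width': 1.0023411759382805, 'ft_force': array([-0.70081958,  0.2439134 ,  0.16578634])} 0.014
scene {'fx': 441.8259781828421, 'fy': 441.8259781828421, 'cx': 319.3349883653772, 'cy': 237.69930548543525, 'R': array([[-0.72105862,  0.69283858,  0.00701265],
       [ 0.51824538,  0.54601657, -0.65824587],
       [-0.45988716, -0.47099958, -0.75277035]]), 't': array([ 0.4273067 , -0.2161677 ,  1.31388539])}
top {'fx': 487.13697153846044, 'fy': 487.13697153846044, 'cx': 321.0559876597323, 'cy': 233.4784415969699, 'R': array([[ 0.02210515, -0.9995817 ,  0.01864895],
       [-0.98045491, -0.02532225, -0.19510756],
       [ 0.19549818, -0.01397157, -0.98060454]]), 't': array([-0.03266435,  0.60053562,  1.28450549])}
```

View pics/scene0.png

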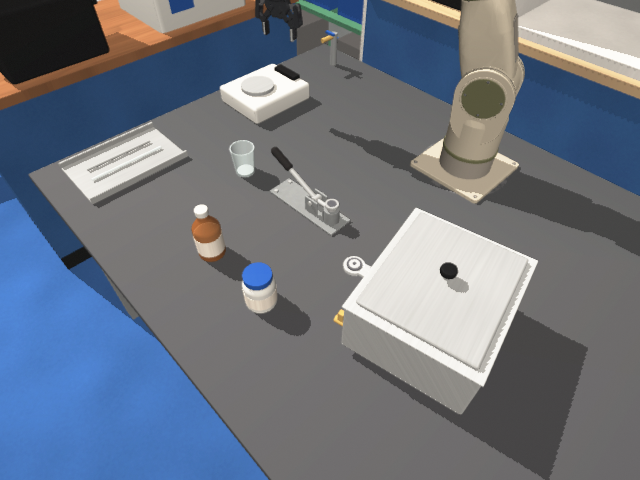

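View pics/top0.png

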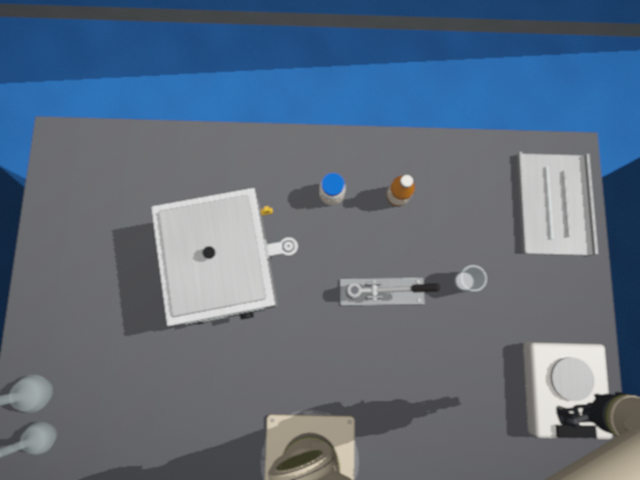

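The scene view shows the pad's ring at (354,264), the saddle at (332,205) and the black sleeve at (282,158). The top view shows the pad at (289,246), the saddle at (355,290), the sleeve at about (427,288), the knob at (209,253), the beaker at (471,278), the jar at (333,188) and the bottle at (402,188). Next I refine these with masks and rays.

```bash
cat > h.py <<'E'
import numpy as np, cv2
from workcell import status, viewer, manip
from scipy.spatial.transform import Rotation as Rt
def ray(m,p):
    R=np.array(m['R']);d=R.T@np.array([(p[0]-m['cx'])/m['fx'],(p[1]-m['cy'])/m['fy'],1.]);return -R.T@np.array(m['t']),d
def onz(m,p,z):
    c,d=ray(m,p);return c+d*(z-c[2])/d[2]
def tri(ms,ps):
    A=np.zeros((3,3));b=np.zeros(3)
    for m,p in zip(ms,ps):
        c,d=ray(m,p);d=d/np.linalg.norm(d);P=np.eye(3)-np.outer(d,d);A+=P;b+=P@c
    return np.linalg.solve(A,b)
def blob(im,lo,hi,box):
    x0,y0,x1,y1=box;h=cv2.cvtColor(im[y0:y1,x0:x1],cv2.COLOR_RGB2HSV)
    k=cv2.inRange(h,lo,hi);n,l,s,c=cv2.connectedComponentsWithStats(k)
    i=1+np.argmax(s[1:,4]);return c[i]+[x0,y0],s[i],cv2.minAreaRect(cv2.findNonZero((l==i).astype('uint8')))
E
python3 - <<'E'
from h import *
np.set_printoptions(precision=4,suppress=True)
T=viewer.camera_model('top');S=viewer.camera_model('scene')
it=cv2.imread('pics/top0.png')[:,:,::-1].copy();is_=cv2.imread('pics/scene0.png')[:,:,::-1].copy()
b=((0,0,0),(180,255,45))
a=blob(it,*b,(405,275,448,300));c=blob(is_,*b,(265,140,300,178));print('sleeve',a,c)
print(onz(T,a[0],.107),onz(S,c[0],.107),tri([T,S],[a[0],c[0]]))
k=blob(it,*b,(195,240,222,266));k2=blob(is_,*b,(435,258,462,284));print('knob',k[0],k2[0],onz(T,k[0],.208),tri([T,S],[k[0],k2[0]]))
for n,p,q,z in(('pad',(289,246),(354,264),.086),('saddle',(355,290),(332,205),.068)):
    print(n,onz(T,p,z),onz(S,q,z),tri([T,S],[p,q]))
print('beaker',onz(T,(471,278),.04),'jar',onz(T,(333,185),.1),'bottle',onz(T,(406,181),.15))
cv2.imwrite('pics/crop1.png',np.hstack([cv2.resize(it[225:310,270:450],None,fx=3,fy=3,interpolation=2),])[:,:,::-1])
E
```

```text
sleeve (array([424.9339, 287.7025]), array([  8,   9,  24,   8, 121], dtype=int32), ((19.376239776611328, 12.762375831604004), (6.766253471374512, 22.885854721069336), 84.2894058227539)) (array([281.9167, 162.1458]), array([ 7, 12, 20, 19, 48], dtype=int32), ((15.999998092651367, 19.5), (23.33452033996582, 6.363961219787598), 45.0))
[ 0.4543 -0.2921  0.107 ] [ 0.4639 -0.2755  0.107 ] [ 0.4537 -0.2933  0.0917]
knob [207.6  254.05] [448.195 270.775] [0.5138 0.2569 0.208 ] [0.5154 0.2579 0.1996]
pad [0.5593 0.0674 0.086 ] [0.5594 0.073  0.086 ] [0.5586 0.0695 0.0827]
saddle [ 0.4472 -0.1126  0.068 ] [ 0.4525 -0.101   0.068 ] [ 0.4462 -0.111   0.0575]
beaker [ 0.4902 -0.4359  0.04  ] jar [ 0.7288 -0.0473  0.1   ] bottle [ 0.7298 -0.2376  0.15  ]
```

View pics/crop1.png

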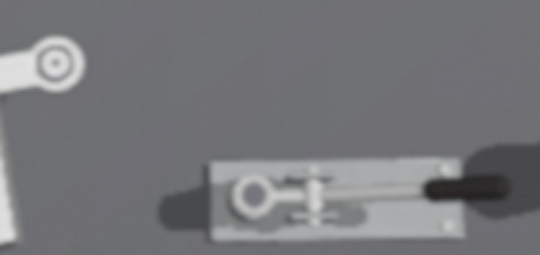

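The numbers agree: saddle to sleeve measures 181 mm (181 mm given), and pad to knob 194 mm (190 mm given). The jack's heading is about 92° and the pad's +y about 103°. I'll move above the sleeve with the closing line across the bar.

play_rows(
  plan=[0,0,-10,0.049,-0.0296,0.003,1,0,0,-20,0.098,-0.0593,0.006,1,0,0,-30,0.147,-0.089,0.009,1,0,0,-40,0.196,-0.1186,0.012,1,0,0,-50,0.245,-0.148,0.015,1,0,0,-60,0.294,-0.178,0.018,1,0,0,-74.5,0.343,-0.2075,0.0245,1,0,0,-74.5,0.343,-0.2075,0.0245,1,0,0,-74.5,0.343,-0.2075,0.0245,1,0,0,-74.5,0.343,-0.2075,0.0245,1,0,0,-74.5,0.343,-0.2075,0.0245,1],
)

```text
clock: 1.48
position: [0.4532, -0.2942, 0.2208]
ee_rot: [0.694, 0.72, -0.0, 0.0]
ft_force: [-0.4, 0.7, -0.1]
grip_width: 0.999
grasp_force: 0.0
```

```bash
python3 - <<'E'
from h import *
import pickle
o=status.get_obs();m=viewer.camera_model('wrist');im=viewer.camera('wrist')
print(o['clock'],o['position'],Rt.from_quat(o['ee_rot']).as_matrix().round(3))
pickle.dump((m,im),open('w1.pkl','wb'));cv2.imwrite('pics/w1.png',im[:,:,::-1])
for n,p in(('grip',(.4543,-.2925,.107)),('saddle',(.447,-.112,.068)),('pad',(.559,.068,.086))):
    q=m['R']@np.array(p)+m['t'];print(n,m['fx']*q[0]/q[2]+m['cx'],m['fy']*q[1]/q[2]+m['cy'])
E
```

```text
1.475 [ 0.45319078 -0.29422384  0.22082123] [[-0.036  0.999 -0.   ]
 [ 0.999  0.036 -0.   ]
 [-0.    -0.    -1.   ]]
grip 317.86816364187837 235.42320392387404
saddle 316.8839254228973 -36.38633398337893
pad 557.224300996666 -470.5569833830493
```

View pics/w1.png

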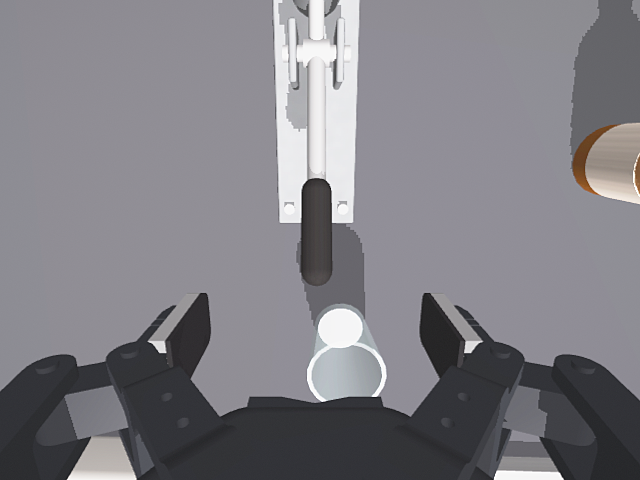

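The wrist view shows the sleeve centred at (317,232), within 3 px of the prediction of (318,235). The beaker sits clear behind it. I'll descend and pinch.

play_rows(
  plan=[0,0,0,0.001,0.001,0.04,1,0,0,0,0.001,0.001,0.08,1,0,0,0,0.001,0.001,0.11,1,0,0,0,0.001,0.001,0.119,1,0,0,0,0.001,0.001,0.119,1,0,0,0,0.001,0.001,0.119,0.4,0,0,0,0.001,0.001,0.119,0.2,0,0,0,0.001,0.001,0.119,0,0,0,0,0.001,0.001,0.119,0,0,0,0,0.001,0.001,0.119,0,0,0,0,0.001,0.001,0.119,0,0,0,0,0.001,0.001,0.119,0],
  squeeze=60,
)

```text
clock: 3.02
position: [0.4544, -0.2928, 0.1019]
ee_rot: [0.694, 0.72, -0.0, 0.0]
ft_force: [-3.4, -1.0, 1.9]
grip_width: 0.239
grasp_force: 58.4
```

```bash
python3 - <<'E'
from h import *
T=viewer.camera_model('top');S=viewer.camera_model('scene')
it=viewer.camera('top');i2=viewer.camera('scene');print(status.get_obs()['position'])
cv2.imwrite('pics/c2.png',np.vstack([cv2.resize(it[225:315,270:470],None,fx=3,fy=3),cv2.resize(i2[130:250,250:450],None,fx=3,fy=2.5)])[:,:,::-1])
E
```

```text
[ 0.45441934 -0.29282091  0.10185439]
```

View pics/c2.png

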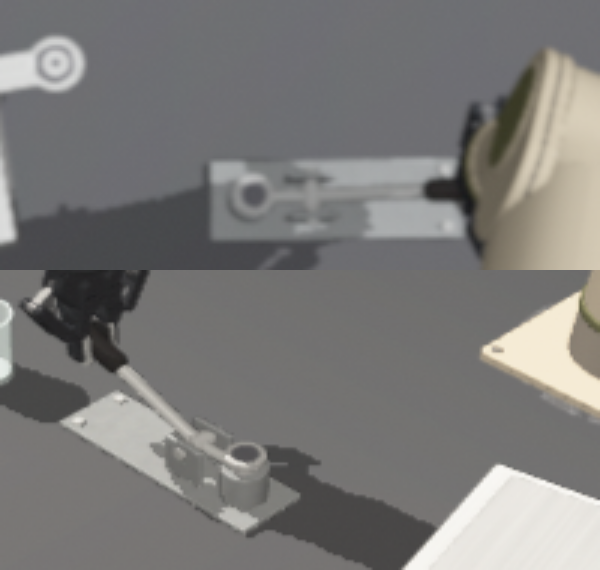

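The sleeve is held at an opening of 20 mm, and the saddle hasn't moved (top crop, 254,195). I'll drag the jack part way now: full sideways shift, about 45 mm short along the jack.

play_rows(
  plan=[0,0,0,0.003,0.003,0,0,0,0,0,0.01,0.009,0,0,0,0,0,0.018,0.017,0,0,0,0,0,0.026,0.025,0,0,0,0,0,0.034,0.032,0,0,0,0,0,0.042,0.039,0,0,0,0,0,0.05,0.046,0,0,0,0,0,0.058,0.053,0,0,0,0,0,0.066,0.06,0,0,0,0,0,0.074,0.067,0,0,0,0,0,0.082,0.074,0,0,0,0,0,0.09,0.081,0,0,0,0,0,0.098,0.088,0,0,0,0,0,0.106,0.095,0,0,0,0,0,0.114,0.102,0,0,0,0,0,0.122,0.109,0,0,0,0,0,0.127,0.115,0,0,0,0,0,0.13,0.118,0,0,0,0,0,0.13,0.118,0,0],
)

```text
clock: 5.5
position: [0.5669, -0.1592, 0.1018]
ee_rot: [0.693, 0.721, -0.001, -0.0]
ft_force: [-6.0, -5.0, 4.8]
grip_width: 0.24
grasp_force: 59.3
```

```bash
python3 - <<'E'
from h import *
it=viewer.camera('top');i2=viewer.camera('scene');cv2.imwrite('pics/t3r.png',it[:,:,::-1]);cv2.imwrite('pics/s3r.png',i2[:,:,::-1])
T=viewer.camera_model('top')
print(status.get_obs()['position'])
cv2.imwrite('pics/c3.png',np.vstack([cv2.resize(it[220:290,260:400],None,fx=5,fy=5,interpolation=2)[:300],cv2.resize(i2[200:300,280:420],None,fx=5,fy=5,interpolation=2)[:300]])[:,:,::-1])
E
```

```text
[ 0.56689657 -0.15915323  0.1017448 ]
```

View pics/c3.png

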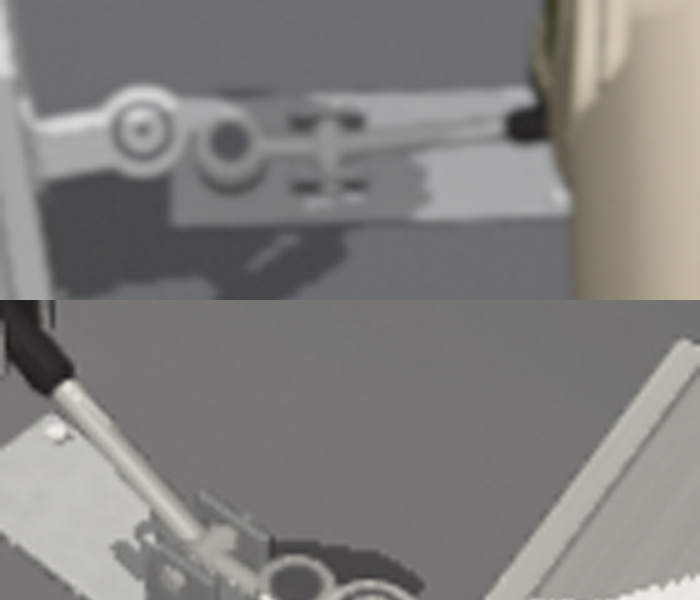

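In the top crop the saddle is at about (305.8,247.4) and the pad at (288.0,245.6) in full-image pixels. The scene view has the saddle at (339.2,255.2). I'll get the pad's centre in the scene view from a mask and compare.

```bash
python3 - <<'E'
from h import *
np.set_printoptions(precision=4,suppress=True)
T=viewer.camera_model('top');S=viewer.camera_model('scene')
t=cv2.imread('pics/t3r.png');s=cv2.imread('pics/s3r.png')
print('top ',onz(T,(305.8,247.4),.068),onz(T,(288.,245.6),.086))
print('scene saddle',onz(S,(339.2,255.2),.068),tri([T,S],[(305.8,247.4),(339.2,255.2)]),'pad',onz(S,(354,264),.086))
# predicted pixel of the pad centre / saddle in scene from top estimate
for z,p in((.068,(305.8,247.4)),(.086,(288.,245.6))):
    q=S['R']@onz(T,p,z)+S['t'];print(S['fx']*q[0]/q[2]+S['cx'],S['fy']*q[1]/q[2]+S['cy'])
cv2.imwrite('pics/c4.png',cv2.resize(s[220:295,310:390],None,fx=7,fy=7,interpolation=2))
E
```

```text
top  [0.5597 0.0225 0.068 ] [0.5604 0.0702 0.086 ]
scene saddle [0.5543 0.0241 0.068 ] [0.5578 0.0243 0.0718] pad [0.5594 0.073  0.086 ]
337.01999487491787 256.1110938391293
352.7419401611273 263.4885278099656
```

View pics/c4.png

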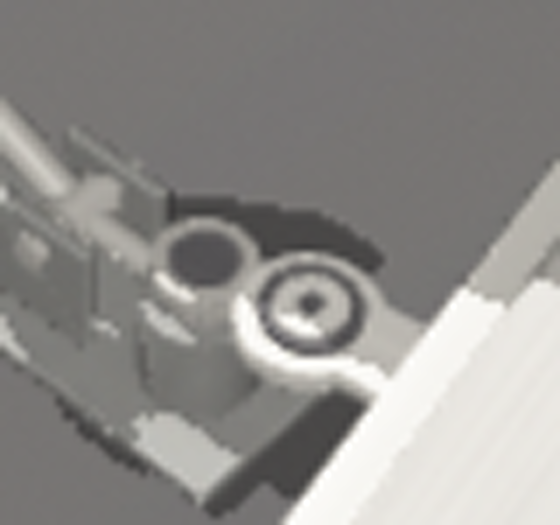

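The scene crop shows the saddle at (338.6,256.3) and the pad dot at (354.1,262.9). The two views agree that about 47 mm remains along +y and roughly 0 along x. I'll slide that distance slowly.

play_rows(
  plan=[0,0,0,0.003,0,0,0,0,0,0,0.009,0,0,0,0,0,0,0.015,0.001,0,0,0,0,0,0.021,0.001,0,0,0,0,0,0.027,0.001,0,0,0,0,0,0.033,0.001,0,0,0,0,0,0.039,0.0015,0,0,0,0,0,0.044,0.0017,0,0,0,0,0,0.047,0.0017,0,0,0,0,0,0.047,0.0017,0,0,0,0,0,0.047,0.0017,0,0],
)

```text
clock: 6.98
position: [0.5683, -0.1127, 0.1024]
ee_rot: [0.694, 0.72, 0.0, 0.001]
ft_force: [-0.2, -6.9, 4.1]
grip_width: 0.238
grasp_force: 58.7
```

```bash
python3 - <<'E'
from h import *
it=viewer.camera('top');i2=viewer.camera('scene')
o=status.get_obs();print(o['position'],Rt.from_quat(o['ee_rot']).as_matrix().round(3))
for n in('top','scene'):
    m=viewer.camera_model(n)
    for p in((.5597,.0695,.068),(.5597,.0695,.086)):
        q=m['R']@np.array(p)+m['t'];print(n,m['fx']*q[0]/q[2]+m['cx'],m['fy']*q[1]/q[2]+m['cy'])
cv2.imwrite('pics/c5.png',np.vstack([cv2.resize(it[220:280,260:370],None,fx=5,fy=5,interpolation=2),cv2.resize(i2[235:295,310:420],None,fx=5,fy=5,interpolation=2)])[:,:,::-1])
E
```

```text
[ 0.56833475 -0.11263887  0.10245745] [[-0.037  0.999  0.002]
 [ 0.999  0.037 -0.002]
 [-0.002  0.002 -1.   ]]
top 288.5520367304176 246.97581380591222
top 288.2385768881626 245.85054429374193
scene 352.2071093586377 268.1738412689954
scene 352.7297123423543 263.1457423715983
```

View pics/c5.png

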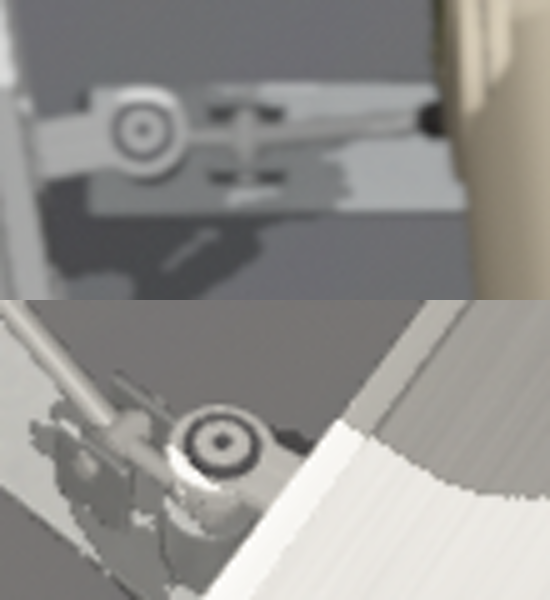

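The top view shows the plate's front edge at 277.6 px, which puts the saddle at about (288.6,246.9). The predicted centre under the pad is (288.55,246.98), so it is centred to about 1–2 mm with the handle still up. I'll press the handle along its arc, leaning the gripper away from the bath.

play_rows(
  plan=[0,1.8,0,-0.0016,0,0.004,0,0,3.6,0,-0.0032,0,0.008,0,0,5.4,0,-0.0046,0,0.012,0,0,7.2,0,-0.006,0,0.0161,0,0,9,0,-0.0071,0,0.0203,0,0,10.7,0,-0.0082,0,0.0244,0,0,12.5,0,-0.0091,0,0.0287,0,0,14.3,0,-0.0099,0,0.0329,0,0,16.1,0,-0.0105,0,0.0371,0,0,17.9,0,-0.011,0,0.0414,0,0,19.7,0,-0.0114,0,0.0457,0,0,21.5,0,-0.0117,0,0.05,0,0,23.3,0,-0.0118,0,0.0543,0,0,25.1,0,-0.0118,0,0.0586,0,0,25.1,0,-0.0118,0,0.0586,0],
  squeeze=80,
)

```text
clock: 8.95
position: [0.569, -0.1239, 0.0438]
ee_rot: [0.677, 0.703, 0.152, -0.156]
ft_force: [-2.2, -5.4, 10.5]
grip_width: 0.23
grasp_force: 79.0
```

play_rows(
  plan=[0,1.2,0,-0.0011,0,0.0027,0,0,2.4,0,-0.0022,0,0.0054,0,0,3.5,0,-0.0032,0,0.0081,0,0,3.5,0,-0.0037,0,0.009,0,0,3.5,0,-0.0041,0,0.0099,0,0,3.5,0,-0.0041,0,0.0099,0],
)

```text
clock: 9.7
position: [0.5691, -0.1233, 0.0336]
ee_rot: [0.672, 0.698, 0.172, -0.177]
ft_force: [-1.9, -6.3, 12.7]
grip_width: 0.234
grasp_force: 78.9
```

```bash
python3 - <<'E'
from h import *
it=viewer.camera('top');i2=viewer.camera('scene')
o=status.get_obs();print(o['clock'],o['position'],o['ft_force'],o['torque'])
print('grasp pt',o['position']-.005*Rt.from_quat(o['ee_rot']).as_matrix()[:,2])
cv2.imwrite('pics/c6.png',np.vstack([cv2.resize(it[220:280,260:370],None,fx=5,fy=5,interpolation=2),cv2.resize(i2[235:295,280:390],None,fx=5,fy=5,interpolation=2)])[:,:,::-1])
E
```

```text
9.8 [ 0.56908631 -0.12334409  0.03369276] [-2.62044578 -6.93891296 11.3907892 ] [-0.48111368  0.37762461  0.31509189]
grasp pt [ 0.56916414 -0.12573232  0.03808483]
```

View pics/c6.png

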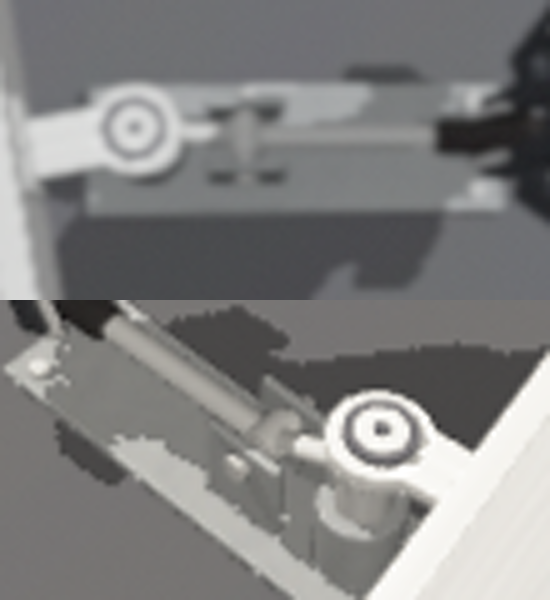

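The pad has risen: its dot went from about (142,130) to (134,128) in the top crop, the jack's plate hasn't moved and the bar is nearly level. The force hasn't stepped up yet, so I'll press on until the stop is felt.

play_rows(
  plan=[0,0,0,-0.0005,0,0.0009,0,0,0,0,-0.001,0,0.0018,0,0,0,0,-0.0014,0,0.0026,0,0,0,0,-0.0014,0,0.0026,0],
)

```text
clock: 10.3
position: [0.5692, -0.1233, 0.0324]
ee_rot: [0.672, 0.698, 0.172, -0.177]
ft_force: [-10.1, -7.7, 28.1]
grip_width: 0.234
grasp_force: 80.6
```

The force jumped from 11 N to 28 N over 1.3 mm, so the handle is on its stop. A short hold to confirm it's steady, then I hand in.

play_rows(
  plan=[0,0,0,0,0,0,0,0,0,0,0,0,0,0,0,0,0,0,0,0,0,0,0,0,0,0,0,0],
)

```text
clock: 10.8
position: [0.5692, -0.1233, 0.0324]
ee_rot: [0.672, 0.698, 0.172, -0.177]
ft_force: [-9.2, -8.1, 27.6]
grip_width: 0.234
grasp_force: 80.5
```

```bash
python3 - <<'E'
from h import *
o=status.get_obs();print(o['clock'],o['position'],o['ft_force'],o['grasp_force'])
print(manip.hand_in())
E
```

```text
10.8 [ 0.5692005  -0.12326636  0.03241423] [-9.16404484 -8.07204689 27.56722749] 80.54936528205872
the job is handed in; nothing more can be done
None
```

I handed the job in at 10.8 s: the jack's saddle is centred under the lift pad to about 1–2 mm, and the gripper is holding the handle down on its stop (28 N) with the bracket side of the bath raised; no verdict came back.

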